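Clear a jammed specimen canister from an intake chute

TASK

The intake unit's chute is jammed: the front canister has turned askew across the chute and holds up the two behind it. Lift it out so that they can roll down to the stop, and lay it in the unit's open quarantine drawer, setting it down rather than dropping it. Then push the drawer fully home, past its catch, without slamming it, and leave the other things on the bench and on the unit where they are.

Things in the scene. Friction and masses are not known exactly. Their poses are not given: they have to be found in the camera images.
- unit: specimen intake unit, fixed white cabinet 300 mm deep (x), 380 mm wide (y), 100 mm high, on the bench; origin on the bench under its front edge, x points straight back into it (front face at x = 0), y to its left, z up. Its left part (y -25 to 165 mm) carries the sloping chute on top, the drawer (centre y -115 mm) is in its right part
- chute: open-topped steel chute on the unit's left part, sloping 20 degrees down to the front; 250 mm long, 113.5 mm clear between 30 mm high, 4 mm thick side walls; origin on its floor at the lower end, middle of its width (125 mm above the bench); x points up the slope, y to the left, z square to its floor. Two stop tabs 26 mm high, with a gap between them, close the lower end at x = 0
- reader_head (a point): middle of the lower front edge of the fixed grey reader head, 94 mm up the chute and 105 mm above its floor; from here it extends 55 mm up the slope, 40 mm to either side and 55 mm up, on an upright bracket outside the right wall. A hand cannot come straight down on the jammed canister past it, it must lean down the slope. Axes parallel to the chute's
- jammed: the jammed canister: white plastic cylinder 44 mm in diameter, 110 mm long, 80 to 180 g, grey screw cap at one end; origin at its middle, y axis along the cylinder towards the cap. It lies on the chute floor ahead of the others, middle 51 mm up from the stop, turned about 39 degrees from square across, wedged between walls and stop: its left (cap) end is low, at the stop, its right end farther up
- queue1: the first canister held up behind the jammed one, lying square across the chute, free to roll down; same kind as jammed (44 mm diameter, 110 mm long), origin at its middle; at the stop its middle is 22 mm up from the chute's lower end
- queue2: the second canister held up, touching the first, same kind, origin at its middle
- drawer (a joint): opening of the quarantine drawer in m: 0 is fully home, it grows as the drawer comes out towards the unit's front (max 0.16); it starts 0.115 to 0.13 open. It slides with about 1 N of friction; a ball catch resists with about 5 N over the last 11 to 5 mm and then draws it home and holds it
- drawer_front (a point): middle of the outer face of the drawer's flat front panel, 50 mm above the bench; the panel is 172 mm wide, 12 mm thick and reaches from 6 to 88 mm above the bench; closed, its outer face stands 12 mm in front of the unit's front face. Axes parallel to the unit's; moves with the drawer
- drawer_floor (a point): point on the drawer's floor (18 mm above the bench), middle of its width, 57.5 mm behind the front panel's inside, in a trough between two ribs. Inside: 160 mm wide, 236 mm deep, walls to 60 mm above the bench; ribs 3 mm high along y every 29 mm keep a canister laid across from rolling. Open from above only in front of the unit's face. Axes parallel to the unit's; moves with the drawer
- slide_box: black slide box 85 x 100 x 34 mm on the unit's flat deck behind the drawer; origin under its middle; leave alone
- tally_counter: steel hand tally counter 50 x 60 x 28 mm on the bench to the right of the unit; leave alone
- stain_bottle: amber bottle 64 mm in diameter, 150 mm high, on the bench to the left of the unit; leave alone
- beaker: glass beaker 70 mm in diameter, 90 mm high, on the bench to the right of the unit; leave alone
- mouse: computer mouse 100 x 58 x 34 mm on the bench to the left; leave alone
Things that resemble listed ones, but are neither listed nor needed, are in the scene too. What is shaped like the queue2 but purple or turquoise is not meant. What is shaped like the jammed but green is not meant.

How it is judged (in metres and radians):
On the way, in this order (a step that is already met when the one before it is completed fails the run):
1. the jammed canister is out of the chute and the first canister behind it has rolled down to the stop (x of queue1 in the frame of chute between 0.016 and 0.03 m and z of queue1 in the frame of chute below 0.03 m and distance between jammed and queue1 above 0.043 m), for 0.2 s.
2. the jammed canister is set down on the floor of the open drawer while still held (x of jammed in the frame of drawer_floor between -0.045 and 0.165 m and y of jammed in the frame of drawer_floor between -0.07 and 0.07 m and z of jammed in the frame of drawer_floor below 0.034 m and contact force between the fingers and jammed above 1 N), for 0.06 s.
At the end, for the whole second after the job is handed in: the drawer is fully home (within 3 mm, past its catch) with the once jammed canister lying on its floor, and the two other canisters lie in the chute in a row against the stop, their middles about 22 and 66 mm up from it (within about 5 to 10 mm), all at rest (value of joint drawer below 0.003 m and x of jammed in the frame of drawer_floor between -0.045 and 0.165 m and y of jammed in the frame of drawer_floor between -0.07 and 0.07 m and z of jammed in the frame of drawer_floor between 0.015 and 0.032 m and linear speed of each of jammed, queue1, queue2 below 0.03 m/s and x of queue1 in the frame of chute between 0.018 and 0.029 m and z of queue1 in the frame of chute between 0.018 and 0.028 m and x of queue2 in the frame of chute between 0.06 and 0.076 m and z of queue2 in the frame of chute between 0.018 and 0.028 m); the robot touches nothing.
It fails at once if the drawer is slammed (faster than 0.5 m/s) (velocity of joint drawer below -0.5 m/s).
It fails at once if a bystander (slide box, tally counter, stain bottle, beaker, mouse) is moved by more than 30 mm (distance of any of slide_box, tally_counter, stain_bottle, beaker, mouse from where it was at the start of the episode above 0.03 m).
It also fails if it takes over 54 s, if anything falls off the work surface, if the arm or the gripper's body presses on something with over 40 N, if the wrist force passes 120 N, or if a joint passes its speed limit or range.

ROBOT

A 6-joint arm with a two-finger parallel gripper is mounted at the origin on the work surface. World frame = base frame: x ahead of the robot, y to its left, z up, the work surface at z = 0. Lengths are in m, angles in degrees, forces in N, time in s.
With the tool pointing down it reaches from about 0.325 to 0.775 m from the base axis. Payload 5.5 kg.
Tool frame: the origin (TCP) lies at the centre of the arm's flange, where the gripper is bolted on; the fingertips stand 182 mm ahead of it and the grasp point (between the pads) lies 163 mm ahead of it; z points along the fingers, y is the line along which they close (so a half turn about z gives the same grasp; the last joint's range is limited). The gripper opens to 88 mm and grips with 3 to 60 N. Pads are 20 mm wide; open, the fingers measure 115 mm over their backs; the gripper's body (75 mm by 178 mm) begins 61 mm behind the grasp point.
Start: joints at [73.642, 5.22, 70.514, -0, 104.267, -3.249], TCP at [0.136, 0.584, 0.405] pointing down, gripper open.
Joint ranges: [-164.24, 164.24], [-49.07, 125.15], [9.68, 141.18], [-86.29, 266.29], [3.28, 154.24], [-151.56, 151.56]. Speed limits (degrees/s): [147.25, 147.25, 172.46, 180, 180, 180].

INTERFACE

Orientations are given as [roll, pitch, yaw] about the fixed x, y, z axes, in that order (R = Rz(yaw) Ry(pitch) Rx(roll)).
In Python, from station import r gives the robot as it stands. The module is installed in compiled form; this text tells all that it offers. Calls block until the motion is done:
- r.reach(position, orientation): joint-space move of the TCP to a pose.
- r.servo_line(position, rotation=None, speed=0.15): straight line of the TCP; rotation=None keeps the orientation; speed is the mean speed in m/s.
- r.move_joints(angles): joint-space move.
- r.let_go() and r.grab(squeeze=None): open the fingers fully, or close them until they stop; squeeze is the grip in N (None keeps the last).
- r.wait(seconds).
- r.inverse_kinematics(position, orientation): joint angles nearest the present ones, or None.
- r.sense(): the state.
- r.snapshot(name): name is "scene" or "top" or "wrist"; returns a dict with "frame" (480x640x3 uint8, red, green, blue), "fx", "fy", "cx", "cy" (pixels), "R" (3x3) and "t" (3): a world point X has camera coordinates R X + t. Camera axes: x right, y down, z forward; pixel columns grow to the right and rows downward; lengths in m; the calibration is good to about 2 mm. The wrist camera is an equidistant fisheye: a pixel r from the principal point sees the ray r / f radians off the axis. A picture is of the moment at which its call begins. There is no depth.
A pose or a line that the arm cannot do raises r.IKError and nothing moves.
- r.hand_in(): hands the job in; it is judged then, once.
The state is a dict: "clock": time; "joints": joint angles; "joint_vel": joint speeds; "joint_torque": joint torques, N m; "tcp_pos": TCP position; "orientation": TCP orientation; "contact_force": force on the tool from outside, world axes, zero at the start; "torque": the same for the moment, N m; "opening": finger opening in m; "gripper_force": force on a finger pad.
Only numpy, scipy, OpenCV 4.12 (cv2) and the standard library are available. Lean on these libraries where they do the work, as an engineer would, in place of code of your own. Each camera call takes 0.05 s, during which the arm holds its last target. There are 200 camera calls.

## Working session

There is one attempt and no reset: what is moved stays moved. The work goes in short steps, each a Python script; the robot and the scene stay as the last script left them, time stands still between calls to the robot, and variables do not carry over. Pictures are saved under pics/ and viewed, at most 13 in all, crops included, and the job is handed in when it is done.

```bash
mkdir -p pics
python3 - <<'E'
from station import r
import cv2,numpy as np
for n in("scene","top"):
    s=r.snapshot(n); cv2.imwrite(f"pics/{n}0.png",s["frame"][:,:,::-1])
    print(n,s["fx"],s["fy"],s["cx"],s["cy"],np.round(s["R"],3).tolist(),np.round(s["t"],3))
print(r.sense())
E
```

```text
scene 612.1785370117792 612.1785370117792 327.29147462204514 244.87218871689873 [[-0.903, -0.429, 0.009], [-0.264, 0.54, -0.799], [0.338, -0.724, -0.601]] [0.579 0.282 1.552]
top 445.39727099111667 445.39727099111667 322.6117293616075 235.87767242458645 [[0.02, -1.0, 0.017], [-0.986, -0.023, -0.164], [0.165, -0.014, -0.986]] [0.008 0.614 1.006]
{'clock': 0.1, 'joints': array([ 7.36394236e+01,  5.25855389e+00,  7.05736136e+01, -1.14244217e-03,
        1.04268117e+02, -3.24653450e+00]), 'joint_vel': array([-0.02101583, -0.09374772, -0.15230218, -0.03239327, -0.07043851,
        0.02797736]), 'joint_torque': array([ 1.42600609e-03, -4.47858524e+01, -4.07571101e+01,  6.99197059e-02,
        2.84707878e-02, -1.09023690e-04]), 'tcp_pos': array([0.13613105, 0.58440369, 0.40363567]), 'orientation': array([-1.79899814e+02, -4.57340525e-03,  1.66885673e+02]), 'contact_force': array([ 0.12692267, -0.22439944, -0.28424024]), 'torque': array([ 0.02283539,  0.02288621, -0.01286591]), 'gripper_force': 0.0, 'opening': 0.08806179618720741}
```

View pics/scene0.png

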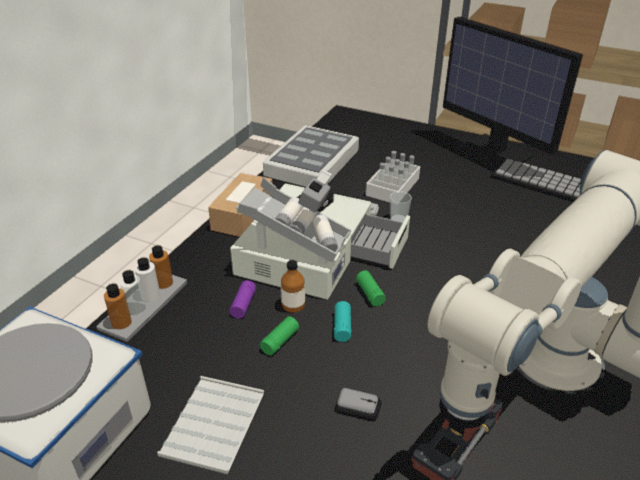

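View pics/top0.png

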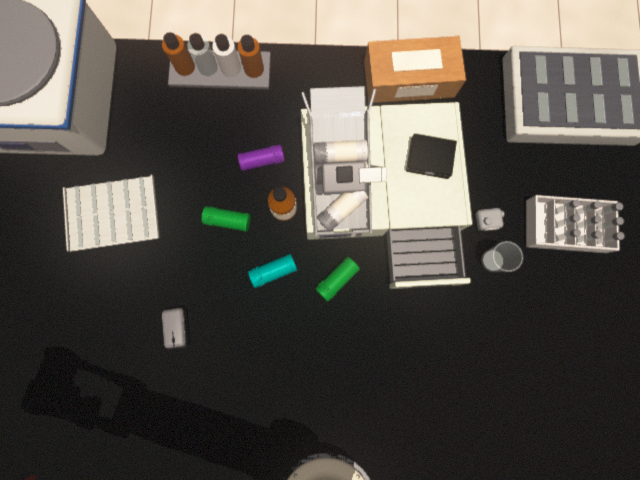

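The unit faces the robot with a slight yaw. The jammed canister is at top-view px (342,210), with the drawer front at about (430,283). I'll enlarge that area to read the corners.

Run:
```python
import cv2
a=cv2.imread("pics/top0.png")[80:300,290:490]
cv2.imwrite("pics/c1.png",cv2.resize(a,None,fx=2.7,fy=2.7,interpolation=cv2.INTER_CUBIC))
a=cv2.imread("pics/scene0.png")[170:310,220:420]
cv2.imwrite("pics/c2.png",cv2.resize(a,None,fx=4,fy=4,interpolation=cv2.INTER_CUBIC))
```

```text
(no output)
```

View pics/c1.png

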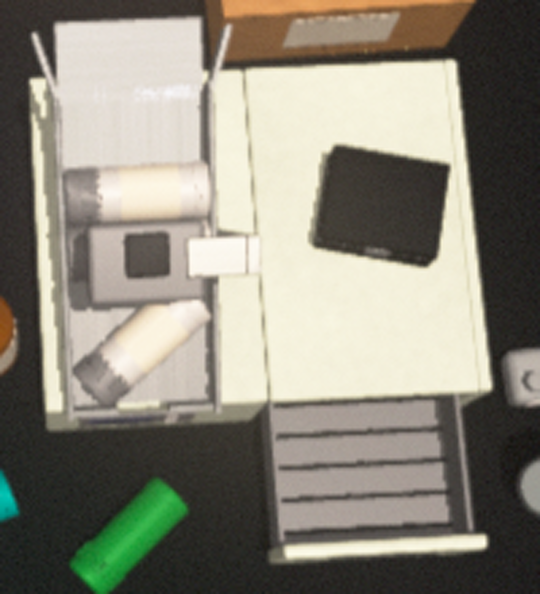

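View pics/c2.png

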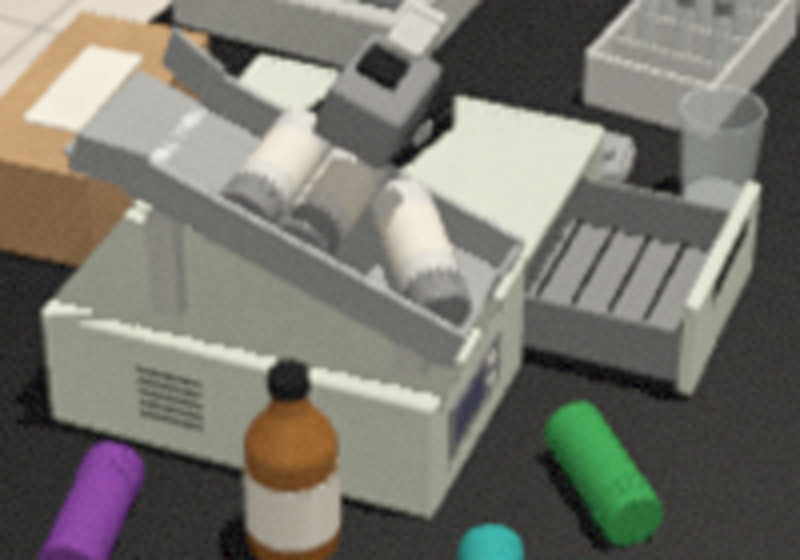

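The crops show the chute and jammed canister (cap at the lower left), the reader head above it, the open drawer and the cabinet corners. I'll fit unit x, y, yaw, drawer opening and chute offset from these points.

```bash
cat > h.py <<'E'
import numpy as np
from scipy.spatial.transform import Rotation as Ro
def px(s,X):
    c=np.asarray(X)@np.array(s["R"]).T+s["t"]
    return np.stack([s["fx"]*c[...,0]/c[...,2]+s["cx"],s["fy"]*c[...,1]/c[...,2]+s["cy"]],-1)
def ray(s,u,v):
    R=np.array(s["R"]);d=R.T@[(u-s["cx"])/s["fx"],(v-s["cy"])/s["fy"],1]
    return -R.T@s["t"],d
Rc=Ro.from_euler("y",-20,degrees=True).as_matrix() # chute axes in unit: x up the slope, z normal
def U(p): # unit pose
    return Ro.from_euler("z",p[2]).as_matrix(),np.array([p[0],p[1],0])
E
python3 - <<'E'
from h import *; from station import r
from scipy.optimize import least_squares
S={n:r.snapshot(n) for n in("top","scene")}
cr=lambda n,u,v:(290+u/2.7,80+v/2.7) if n=="top" else (220+u/4,170+v/4)
# n,u,v,frame,point ; 'R' = y unknown right edge
O=[("top",457,62,"u",(.3,None,.1)),("top",490,390,"u",(0,None,.1)),
("top",487,548,"d",(-.012,-.201,.088)),("top",275,560,"d",(-.012,-.029,.088)),
("scene",436,405,"u",(0,.165,.1)),("scene",430,515,"u",(0,.165,0)),("scene",45,310,"u",(.3,.165,.1)),("scene",55,418,"u",(.3,.165,0)),
("scene",690,303,"d",(-.012,-.029,.088)),("scene",683,393,"d",(-.012,-.029,.006)),("scene",757,185,"d",(-.012,-.201,.088)),
("scene",465,360,"c",(0,.06075,.03)),("scene",521,243,"c",(0,-.06075,.03)),
("top",68,412,"c",(0,.06075,.03)),("top",218,410,"c",(0,-.06075,.03))]
def f(p):
    M,t=U(p);e=[]
    for n,u,v,fr,X in O:
        X=np.array([X[0],p[3] if X[1] is None else X[1],X[2]])
        if fr=="d":X[0]-=p[4]
        if fr=="c":X=Rc@X+[p[5],.07,.125]
        e.append(px(S[n],M@X+t)-cr(n,u,v))
    return np.ravel(e)
q=least_squares(f,[.56,-.05,0,-.21,.12,0],loss="soft_l1",f_scale=1)
print(np.round(q.x,4),np.degrees(q.x[2]));print(np.round(f(q.x).reshape(-1,2),1).tolist())
np.save("unit.npy",q.x)
M,t=U(q.x); oc=np.array([q.x[5],.07,.125])
# bright body + canister axis from hand points, on plane z=22mm of the chute
for n,u,v in [("top",195,308),("top",97,383),("top",145,347),("scene",392,192),("scene",447,300),("scene",422,248)]:
    o,d=ray(S[n],*cr(n,u,v)); C=M@Rc; o2=C.T@(o-t-M@oc); d2=C.T@d
    for h in(.022,): print(n,u,v,np.round(o2+d2*(h-o2[2])/d2[2],4))
E
```

```text
[ 0.6203 -0.0994  0.0697 -0.2192  0.1146  0.0011] 3.991749558997357
[[-0.4, 0.3], [0.4, 2.0], [-2.4, -0.2], [0.4, -0.9], [-1.1, 2.0], [0.1, 2.1], [-1.8, 0.4], [-1.3, 0.6], [0.8, 1.4], [0.5, 1.0], [-0.1, -0.2], [-0.3, -8.8], [0.9, -3.8], [4.0, 0.9], [4.9, -1.0]]
top 195 308 [ 0.0795 -0.0347  0.022 ]
top 97 383 [0.0232 0.045  0.022 ]
top 145 347 [0.0503 0.0058 0.022 ]
scene 392 192 [ 0.0933 -0.0339  0.022 ]
scene 447 300 [0.0193 0.0379 0.022 ]
scene 422 248 [0.0534 0.0032 0.022 ]
```

```bash
cat >> h.py <<'E'
q=np.load("unit.npy"); M,t=U(q)
oc=np.array([q[5],.0745,.125])           # chute origin in unit
C=M@Rc
def chute(X): return C@np.asarray(X)+M@oc+t   # chute -> world
def unit(X): return M@np.asarray(X)+t
th=np.radians(39); ca=np.array([-np.sin(th),np.cos(th),0]); cl=np.array([np.cos(th),np.sin(th),0]); nz=np.array([0,0,1.])
def tool(c,k,n,b,g):
    """axes of a grasp: canister axis c, closing k, normal n; lean b towards c, then g about c towards -k (deg)"""
    z=-n*np.cos(np.radians(b))-c*np.sin(np.radians(b)); G=Ro.from_rotvec(-np.radians(g)*c)
    z=G.apply(z); y=G.apply(k); return np.stack([np.cross(y,z),y,z],1)
def rpy(R): return Ro.from_matrix(R).as_euler("xyz",degrees=True)
E
python3 - <<'E'
from h import *; from station import r
import itertools
H=np.array([[.094,-.04,.105],[.149,.04,.16]])
def grid(lo,hi,n=15): return np.array(list(itertools.product(*[np.linspace(a,b,n) for a,b in zip(lo,hi)])))
body=grid((-.0375,-.089,-.163),(.0375,.089,-.061)); wr=grid((-.05,-.05,-.30),(.05,.05,-.163))
fin=np.vstack([grid((-.01,s*.044,-.061),(.01,s*.0575,.019)) for s in(1,-1)])
def clr(P): return np.linalg.norm(np.maximum(np.maximum(H[0]-P,P-H[1]),0),axis=1).min()
for b in(0,5,10,15,20,25,30):
  for g in(0,5,10,15):
    R=tool(ca,cl,nz,b,g)
    for h in(.006,.010):
      p=np.array([.051,0,.022])-R[:,2]*h
      W=lambda B:p+B@R.T
      f=W(fin)
      ok=r.inverse_kinematics(chute(p-R[:,2]*.163),rpy(C@R))
      print(b,g,h,"body",round(clr(W(body))*1e3),"wrist",round(clr(W(wr))*1e3),"tipz",round(f[:,2].min()*1e3,1),"fx",np.round([f[f[:,2]<.03][:,0].min()*1e3,f[f[:,2]<.044][:,0].max()*1e3],0),"bodyminz wall",round(W(body)[:,2].min()*1e3),ok is not None)
print(chute([.051,0,.022]),unit([-q[4],-.115,0]))
E
```

```text
0 0 0.006 body 0 wrist 31 tipz 9.0 fx [  0. 102.] bodyminz wall 89 True
0 0 0.01 body 0 wrist 35 tipz 13.0 fx [  0. 102.] bodyminz wall 93 True
0 5 0.006 body 0 wrist 33 tipz 4.0 fx [ -0. 103.] bodyminz wall 81 True
0 5 0.01 body 0 wrist 37 tipz 8.0 fx [ -0. 102.] bodyminz wall 85 True
0 10 0.006 body 0 wrist 35 tipz -0.8 fx [ -1. 103.] bodyminz wall 73 True
0 10 0.01 body 0 wrist 39 tipz 3.2 fx [ -1. 103.] bodyminz wall 76 True
0 15 0.006 body 0 wrist 39 tipz -5.4 fx [ -3. 103.] bodyminz wall 64 True
0 15 0.01 body 0 wrist 43 tipz -1.6 fx [ -2. 102.] bodyminz wall 68 True
5 0 0.006 body 0 wrist 32 tipz 8.2 fx [ -0. 103.] bodyminz wall 85 True
5 0 0.01 body 0 wrist 36 tipz 12.2 fx [ -0. 102.] bodyminz wall 89 True
5 5 0.006 body 0 wrist 37 tipz 3.2 fx [ -1. 103.] bodyminz wall 77 True
5 5 0.01 body 0 wrist 41 tipz 7.2 fx [ -1. 103.] bodyminz wall 81 True
5 10 0.006 body 0 wrist 41 tipz -1.6 fx [ -2. 104.] bodyminz wall 69 True
5 10 0.01 body 0 wrist 45 tipz 2.3 fx [ -2. 103.] bodyminz wall 73 True
5 15 0.006 body 0 wrist 46 tipz -6.2 fx [ -4. 104.] bodyminz wall 60 True
5 15 0.01 bod
[... 2375 characters left out ...]
fx [ -8. 103.] bodyminz wall 46 True
30 0 0.006 body 4 wrist 51 tipz 5.7 fx [ -2. 105.] bodyminz wall 61 True
30 0 0.01 body 4 wrist 54 tipz 9.2 fx [ -3. 104.] bodyminz wall 65 True
30 5 0.006 body 1 wrist 58 tipz 0.8 fx [ -4. 105.] bodyminz wall 53 True
30 5 0.01 body 1 wrist 61 tipz 4.2 fx [ -6. 104.] bodyminz wall 57 True
30 10 0.006 body 0 wrist 67 tipz -4.0 fx [ -7. 105.] bodyminz wall 45 True
30 10 0.01 body 1 wrist 70 tipz -0.6 fx [ -9. 104.] bodyminz wall 49 True
30 15 0.006 body 2 wrist 77 tipz -8.6 fx [-13. 105.] bodyminz wall 37 True
30 15 0.01 body 3 wrist 81 tipz -5.2 fx [-12. 103.] bodyminz wall 40 True
[ 0.65649897 -0.02216705  0.16311626] [ 0.51396553 -0.22207417  0.        ]
```

Run:
```python
from h import *; from station import r
import itertools
H=np.array([[.094,-.04,.105],[.149,.04,.16]])
def grid(lo,hi,n=25): return np.array(list(itertools.product(*[np.linspace(a,b,n) for a,b in zip(lo,hi)])))
body=grid((-.0375,-.089,-.163),(.0375,.089,-.061)); 
fin=np.vstack([grid((-.01,s*.044,-.061),(.01,s*.0575,.019)) for s in(1,-1)])
can=grid((-.022,-.055,-.022),(.022,.055,.022))@np.stack([cl,ca,nz])
def clr(P): return round(1e3*np.linalg.norm(np.maximum(np.maximum(H[0]-P,P-H[1]),0),axis=1).min())
h=.008
for b in(30,35,40,45):
  for g in(-5,0,5):
   for s in (0,-.006,.006):
    R=tool(ca,cl,nz,b,g)
    o=[]
    for L in(0,.01,.02,.03,.04):
      m=np.array([.051,0,.022])+nz*L; p=m-R[:,2]*h+ca*s
      o.append((clr(p+body@R.T),clr(p+fin@R.T),clr(m+can)))
      if L==0:
        f=p+fin@R.T; tz=round(f[:,2].min()*1e3,1); lw=f[f[:,2]<.031][:,1].max(); bz=(p+body@R.T); bz=bz[:,2].min()
        js=r.inverse_kinematics(chute(p-R[:,2]*.163),rpy(C@R)); 
    print(b,g,s,o,"tip",tz,"wall",round(lw*1e3),"bodyz",round(bz*1e3),None if js is None else np.round(js))
```

```text
30 -5 0 [(3, 32, 61), (0, 25, 51), (0, 21, 41), (0, 15, 31), (0, 11, 21)] tip 2.5 wall 51 bodyz 55 [ 10. -12. 104. -34.  59. -20.]
30 -5 -0.006 [(0, 28, 61), (0, 21, 51), (0, 15, 41), (0, 10, 31), (0, 5, 21)] tip 2.5 wall 46 bodyz 55 [  9. -12. 103. -34.  59. -20.]
30 -5 0.006 [(8, 36, 61), (4, 31, 51), (4, 26, 41), (4, 21, 31), (4, 16, 21)] tip 2.5 wall 55 bodyz 55 [ 10. -12. 104. -35.  59. -19.]
30 0 0 [(1, 28, 61), (0, 23, 51), (0, 18, 41), (0, 13, 31), (0, 8, 21)] tip 7.5 wall 49 bodyz 63 [  8. -15. 107. -32.  54. -20.]
30 0 -0.006 [(0, 24, 61), (0, 18, 51), (0, 13, 41), (0, 8, 31), (0, 3, 21)] tip 7.5 wall 44 bodyz 63 [  7. -15. 107. -31.  54. -21.]
30 0 0.006 [(6, 33, 61), (4, 28, 51), (4, 23, 41), (4, 18, 31), (4, 13, 21)] tip 7.5 wall 54 bodyz 63 [  8. -16. 108. -32.  54. -19.]
30 5 0 [(0, 27, 61), (0, 22, 51), (0, 17, 41), (0, 12, 31), (0, 7, 21)] tip 2.5 wall 46 bodyz 55 [  6. -19. 111. -29.  49. -21.]
30 5 -0.006 [(0, 22, 61), (0, 17, 51), (0, 12, 41), (0, 8, 31), (0, 4, 21)] tip 2.5 wall 41 bodyz 55 [  5. -18. 110. -28.  49. -21.]
30 5 0.006 [(4, 32, 61), (4, 27, 51), (4,
[... 3080 characters left out ...]
.   4.]
45 0 -0.006 [(14, 42, 61), (12, 35, 51), (12, 27, 41), (12, 20, 31), (12, 13, 21)] tip 7.2 wall 49 bodyz 44 [ 14. -14. 113. -57.  51.   4.]
45 0 0.006 [(25, 50, 61), (24, 43, 51), (24, 36, 41), (24, 29, 31), (24, 22, 21)] tip 7.2 wall 59 bodyz 44 [ 16. -15. 114. -58.  53.   5.]
45 5 0 [(18, 43, 61), (18, 36, 51), (18, 29, 41), (18, 22, 31), (18, 15, 21)] tip 2.2 wall 50 bodyz 36 [ 14. -17. 116. -58.  47.   7.]
45 5 -0.006 [(13, 39, 61), (12, 32, 51), (12, 25, 41), (12, 18, 31), (12, 11, 21)] tip 2.2 wall 45 bodyz 36 [ 13. -17. 116. -57.  47.   7.]
45 5 0.006 [(24, 47, 61), (24, 40, 51), (24, 33, 41), (24, 26, 31), (24, 19, 21)] tip 2.2 wall 54 bodyz 36 [ 14. -17. 117. -58.  48.   8.]
```

```bash
cat >> h.py <<'E'
Rj=C@tool(ca,cl,nz,40,0)                                   # grasp in chute
def jam(L=0,h=.008,dx=0): return chute(np.array([.051+dx,0,.022+L]))-Rj[:,2]*(h+.163)
Rd=M@tool(np.array([-1,0,0]),np.array([0,1.,0]),nz,40,0)   # placing in drawer
def dr(x,y,z,h=.008): return unit([x,y,z])-Rd[:,2]*(h+.163)
Rv=M@tool(np.array([-1,0,0]),np.array([0,1.,0]),nz,0,0)    # straight down
def down(x,y,ztip): return unit([x,y,ztip+.182])
E
python3 - <<'E'
from h import *; from station import r
import itertools
S={n:r.snapshot(n) for n in("top","scene")}
def tri(a,b):
    (o1,d1),(o2,d2)=ray(S["top"],*a),ray(S["scene"],*b)
    A=np.stack([d1,-d2],1); k=np.linalg.lstsq(A,o2-o1,rcond=None)[0]; p=o1+d1*k[0];w=o2+d2*k[1]
    return (p+w)/2,np.linalg.norm(p-w)
bt,e=tri((276,193),(292.5,263)); print("bottle top",bt,e,"in unit",M.T@(bt-t))
for nme,uv in(("beaker c",(503,257)),("tally",(490,219))):
    o,d=ray(S["top"],*uv);print(nme,M.T@(o+d*(.06-o[2])/d[2]-t))
def grid(lo,hi,n=15): return np.array(list(itertools.product(*[np.linspace(a,b,n) for a,b in zip(lo,hi)])))
B=np.vstack([grid((-.0375,-.089,-.0),(.0375,.089,.102)),grid((-.05,-.05,-.15),(.05,.05,0))])
for L in(0,.04):
    w=jam(L)+B@Rj.T; lo=w[w[:,2]<.165]; print("min z",w[:,2].min(),"low n",len(lo), "dist bottle",np.linalg.norm(lo[:,:2]-bt[:2],axis=1).min() if len(lo) else None)
P=[("pre",jam(.04)-Rj[:,2]*.08,Rj),("up",jam(.04),Rj),("j",jam(),Rj),("out",jam(.09)-M[:,0]*.05,Rj),("drup",dr(-.065,-.11,.16),Rd),("dr",dr(-.065,-.11,.043),Rd),
("pull0",down(-.085,-.115,.05),Rv),("pull1",down(-.145,-.115,.05),Rv),("push0",down(-.21,-.115,.045),Rv),("push1",down(-.02,-.115,.045),Rv)]
for n,p,R in P:
    j=r.inverse_kinematics(p,rpy(R)); print(n,np.round(p,3),None if j is None else np.round(j))
E
```

```text
bottle top [0.68639422 0.12517241 0.15238508] 0.005556485885612027 in unit [0.08157564 0.21940094 0.15238508]
beaker c [-0.0692626  -0.29967665  0.06      ]
tally [ 0.02285233 -0.27912552  0.06      ]
min z 0.1507490995977086 low n 21 dist bottle 0.16494370854401819
min z 0.18833680442914497 low n 0 dist bottle None
pre [0.473 0.091 0.347] [ 20. -27. 112. -46.  65.  -8.]
up [0.527 0.054 0.3  ] [ 13. -19. 111. -46.  55.  -8.]
j [0.541 0.055 0.263] [ 13. -15. 112. -49.  52.  -4.]
out [0.46  0.05  0.347] [ 15. -32. 115. -43.  62. -14.]
drup [ 0.453 -0.221  0.291] [ -38.  -23.  112.   29.   63. -139.]
dr [ 0.453 -0.221  0.174] [ -38.  -18.  120.   34.   51. -147.]
pull0 [ 0.544 -0.22   0.232] [ -25.    5.   88.    0.   87. -119.]
pull1 [ 0.484 -0.224  0.232] [ -29.   -3.   96.    0.   87. -123.]
push0 [ 0.419 -0.229  0.227] [ -33.  -12.  105.    0.   87. -127.]
push1 [ 0.608 -0.215  0.227] [ -23.   14.   79.    0.   87. -117.]
```

```bash
cat >> h.py <<'E'
Rw=M@tool(np.array([1.,0,0]),np.array([0,-1.,0]),nz,0,0)
E
python3 - <<'E'
from h import *; from station import r
import cv2
r.reach([.42,.1,.42],rpy(Rw)); r.grab(5)
r.reach(down(-.085,-.115,.14),rpy(Rw))
r.servo_line(down(-.085,-.115,.05),speed=.12)
s=r.sense();print(s["clock"],s["contact_force"],s["opening"])
r.servo_line(down(-.147,-.115,.05),speed=.06)
s=r.sense();print(s["clock"],s["contact_force"],s["tcp_pos"]-down(-.147,-.115,.05))
r.servo_line(down(-.135,-.115,.05),speed=.1)
r.servo_line(down(-.135,-.115,.14),speed=.2); r.let_go()
r.reach(jam(.04)-Rj[:,2]*.08,rpy(Rj)); print(r.sense()["clock"])
w=r.snapshot("wrist");T=r.snapshot("top")
cv2.imwrite("pics/c3.png",cv2.resize(np.hstack([w["frame"],T["frame"]])[:,:,::-1],(800,300),interpolation=cv2.INTER_AREA))
cv2.imwrite("pics/w1.png",w["frame"][:,:,::-1]);cv2.imwrite("pics/t1.png",T["frame"][:,:,::-1])
a=np.hstack([w["frame"][80:380,140:540],cv2.resize(T["frame"][80:300,290:490],(400,440))[70:370]])
cv2.imwrite("pics/c4.png",a[:,:,::-1])
E
```

```text
5.9083 [-0.05651037  0.40174816  0.56763496] 0.0005320963172552056
7.0917 [14.11943518 -0.98122086 -5.83092059] [0.00154528 0.00011172 0.00038132]
10.4083
```

View pics/c3.png

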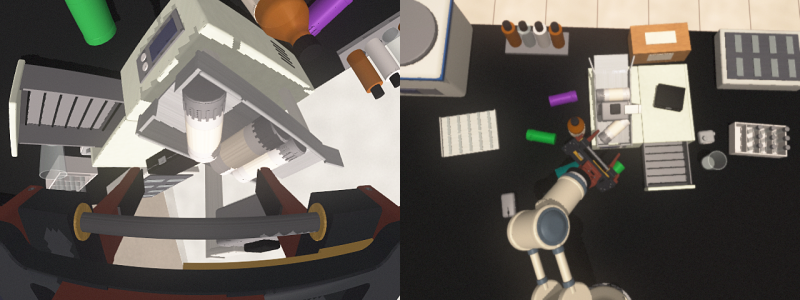

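Drawer now pulled to its outer stop (top view). The wrist view shows the jammed canister between the fingers, cap end near (206,85) in the half-scale picture. I'll overlay the predicted canister and chute points in the fisheye view.

```bash
cat >> h.py <<'E'
def fe(s,X):
    c=np.asarray(X)@np.array(s["R"]).T+s["t"]; rr=np.linalg.norm(c[...,:2],axis=-1); a=np.arctan2(rr,c[...,2])
    return np.stack([s["fx"]*a*c[...,0]/rr+s["cx"],s["fy"]*a*c[...,1]/rr+s["cy"]],-1)
E
python3 - <<'E'
from h import *; from station import r
import cv2
w=r.snapshot("wrist"); im=w["frame"][:,:,::-1].copy()
z0=np.array([.051,0,.022])
L=[[(0,y,.03) for y in(-.05675,.05675)]]
def line(P,col):
    p=np.round(fe(w,np.array([chute(x) for x in P]))*8).astype(int); cv2.polyline(im,[p],False,col,1,cv2.LINE_AA,3)
cyl=lambda f,s:z0+s*ca+.022*(np.cos(f)*cl+np.sin(f)*nz)
for s in(-.055,.055): line([cyl(f,s) for f in np.linspace(0,6.28,30)],(0,0,255))
for f in(0,np.pi/2,np.pi): line([cyl(f,s) for s in np.linspace(-.055,.055,9)],(0,0,255))
for y in(-.05675,.05675): line([(x,y,.03) for x in np.linspace(0,.25,20)],(255,0,0))
line([(0,y,0) for y in np.linspace(-.057,.057,9)],(0,200,0))
line([(.094,y,.105) for y in np.linspace(-.04,.04,9)],(0,200,200))
cv2.imwrite("pics/c5.png",cv2.resize(im[80:400,140:560],None,fx=1.85,fy=1.85,interpolation=cv2.INTER_CUBIC))
E
```

```text
Traceback (most recent call last):
AttributeError: module 'cv2' has no attribute 'polyline'
```

Run:
```python
from h import *; from station import r
import cv2
w=r.snapshot("wrist"); im=np.ascontiguousarray(w["frame"][:,:,::-1])
z0=np.array([.051,0,.022])
def line(P,col):
    p=np.round(fe(w,np.array([chute(x) for x in P]))*8).astype(np.int32); cv2.polylines(im,[p],False,col,1,cv2.LINE_AA,3)
cyl=lambda f,s:z0+s*ca+.022*(np.cos(f)*cl+np.sin(f)*nz)
for s in(-.055,.055): line([cyl(f,s) for f in np.linspace(0,6.28,30)],(0,0,255))
for f in(0,np.pi/2,np.pi): line([cyl(f,s) for s in np.linspace(-.055,.055,9)],(0,0,255))
for y in(-.05675,.05675): line([(x,y,.03) for x in np.linspace(0,.25,20)],(255,0,0))
line([(0,y,0) for y in np.linspace(-.057,.057,9)],(0,200,0))
line([(.094,y,.105) for y in np.linspace(-.04,.04,9)],(0,200,200))
cv2.imwrite("pics/c5.png",cv2.resize(im[80:400,140:560],None,fx=1.85,fy=1.85,interpolation=cv2.INTER_CUBIC))
```

```text
(no output)
```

View pics/c5.png

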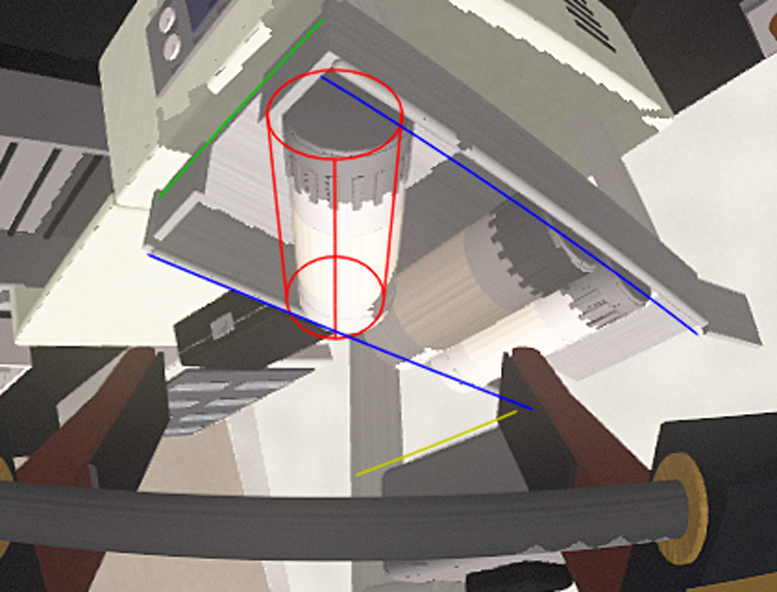

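The overlay matches to within about 4 mm: the real canister and head sit about 12 px towards +closing. I'll correct for that and grasp.

```bash
sed -i 's/^oc=.*/oc=np.array([q[5]+.0028,.0767,.125])/' h.py
python3 - <<'E'
from h import *; from station import r
import cv2
r.servo_line(jam(.04),rotation=rpy(Rj),speed=.12)
print(r.sense()["contact_force"])
for L in(.02,.008,.0):
    r.servo_line(jam(L),speed=.06); print(L,np.round(r.sense()["contact_force"],1))
r.grab(30); r.wait(.2)
s=r.sense();print(s["clock"],s["opening"],s["gripper_force"],np.round(s["contact_force"],1))
cv2.imwrite("pics/c6.png",r.snapshot("wrist")["frame"][80:400,140:560,::-1])
E
```

```text
[-0.68928508 -0.08216331  0.50464377]
0.02 [-0.6  0.3 -0.2]
0.008 [-0.3  0.9 -0.2]
0.0 [ 1.8  0.5 -0.8]
13.5083 0.04312404823872698 29.99271512031555 [1.7 3.1 0.5]
```

View pics/c6.png

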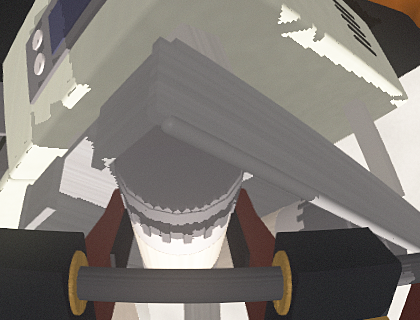

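The fingers hold the canister evenly (43 mm opening, 30 N). Next I lift it clear and check the queue.

Run:
```python
from h import *; from station import r
import cv2
r.servo_line(jam(.038),speed=.06); s=r.sense();print(s["opening"],np.round(s["contact_force"],1))
p=jam(.038)-C[:,0]*.10+np.array([0,0,.03]); r.servo_line(p,speed=.15)
p=p+np.array([-.03,0,.06]); r.servo_line(p,speed=.2); r.wait(.2)
s=r.sense();print(s["clock"],s["opening"],s["gripper_force"],np.round(s["contact_force"],1))
print(r.inverse_kinematics(dr(-.065,-.11,.16),rpy(Rd)))
T=r.snapshot("top");S=r.snapshot("scene")
a=np.hstack([cv2.resize(T["frame"][80:300,290:490],(400,440)),cv2.resize(S["frame"][150:325,230:390],(400,440))])
cv2.imwrite("pics/c7.png",a[:,:,::-1])
```

```text
0.04340651541430022 [-3.1  1.2  4.4]
15.8 0.04350045974755619 29.994707107543945 [ 0.7 -0.6 -1.7]
[ -38.16135637  -23.34211487  111.62469604   28.94561445   63.04048945
 -138.81608179]
```

View pics/c7.png

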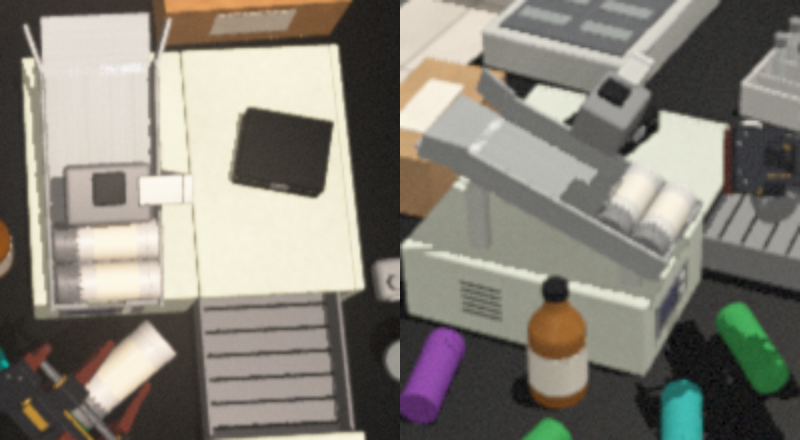

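Both queued canisters rolled to the stop (left panel, rows 245 and 280), and the jammed one is held clear. Next is the drawer.

Run:
```python
from h import *; from station import r
import cv2
X,Y=-.062,-.112
r.reach(dr(X,Y,.16),rpy(Rd)); s=r.sense(); print(s["clock"],s["opening"],s["tcp_pos"]-dr(X,Y,.16))
r.wait(.2); f0=r.sense()["contact_force"]
r.servo_line(dr(X,Y,.055),speed=.1); print(np.round(r.sense()["contact_force"]-f0,1))
z=.055
while z>.036:
    z-=.002; r.servo_line(dr(X,Y,z),speed=.03); r.wait(.05); f=r.sense()["contact_force"]-f0
    if f[2]>2.5: break
print(z,np.round(f,1)); r.wait(.15)
s=r.sense();print(s["clock"],s["opening"],s["gripper_force"])
T=r.snapshot("top");S=r.snapshot("scene")
a=np.hstack([cv2.resize(T["frame"][150:310,340:500],(400,400)),cv2.resize(S["frame"][150:310,320:480],(400,400))])
cv2.imwrite("pics/c8.png",a[:,:,::-1])
```

```text
17.7667 0.04335413509989755 [ 5.0309270e-05  3.2452462e-04 -9.1283206e-05]
[-0.8 -0.8  0.8]
0.04099999999999999 [0.6 2.6 7.5]
21.4167 0.04347547401678269 29.994180500507355
```

View pics/c8.png

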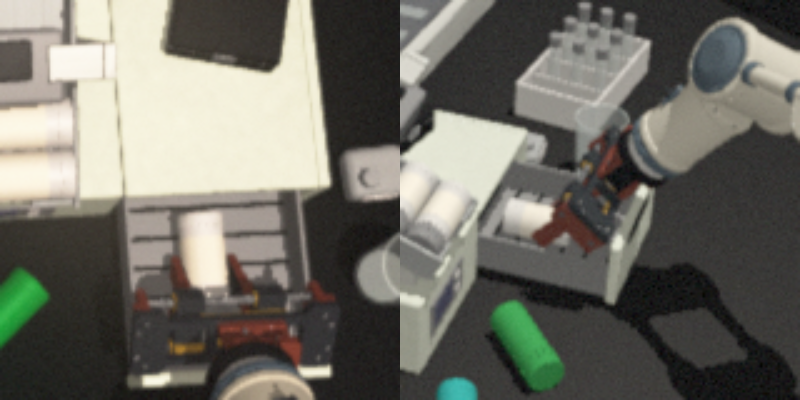

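Run:
```python
from h import *; from station import r
import cv2
X,Y=-.062,-.112
r.let_go(); r.wait(.2); print(np.round(r.sense()["contact_force"],1))
r.servo_line(dr(X,Y,.16),speed=.12)
r.grab(5)
r.reach(down(-.235,-.115,.16),rpy(Rw)); r.servo_line(down(-.235,-.115,.045),speed=.15)
f0=r.sense()["contact_force"]; print(r.sense()["clock"])
r.servo_line(down(-.05,-.115,.045),speed=.09)
x=-.05
while x<-.004:
    x+=.003; r.servo_line(down(x,-.115,.045),speed=.05)
    s=r.sense(); f=M.T@(s["contact_force"]-f0)
    print(round(x,3),np.round(f,1))
    if f[0]<-9: break
r.wait(.2);print(s["clock"])
r.servo_line(down(-.09,-.115,.045),speed=.12); r.servo_line(down(-.12,-.115,.2),speed=.25)
print(r.sense()["clock"])
T=r.snapshot("top");S=r.snapshot("scene")
a=np.hstack([cv2.resize(T["frame"][80:300,290:490],(400,440)),cv2.resize(S["frame"][150:326,260:420],(400,440))])
cv2.imwrite("pics/c9.png",a[:,:,::-1])
```

```text
[-0.1 -0.4  0.4]
28.7417
-0.047 [ 1.1 -0.3 -0.9]
-0.044 [ 1.7  0.1 -0.8]
-0.041 [ 0.1  0.4 -1.2]
-0.038 [ 0.8  0.7 -1.4]
-0.035 [ 0.3 -0.6 -0.2]
-0.032 [ 1.  -0.5 -0.1]
-0.029 [-0.1 -0.3 -0.6]
-0.026 [-1.2  0.1 -0.4]
-0.023 [ 0.6 -0.4 -1.5]
-0.02 [ 0.8  0.5 -0.2]
-0.017 [-9.3  1.1  4.3]
33.7
35.4417
```

View pics/c9.png

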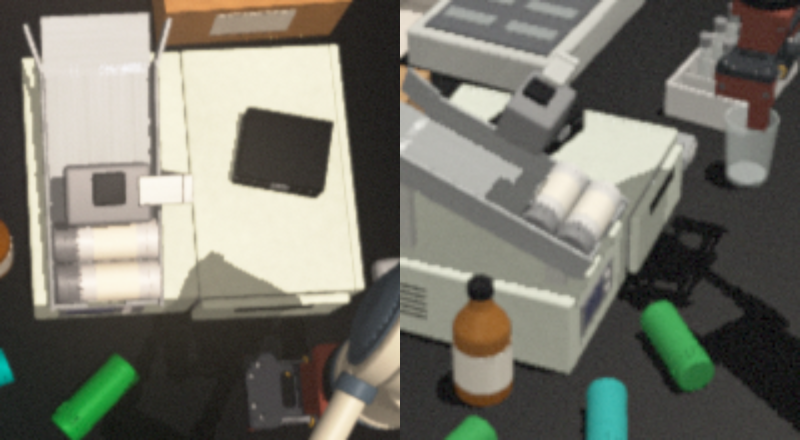

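The drawer looks closed, with the queue at the stop. The catch force didn't clearly show, so I'll press once more to confirm it's home.

Run:
```python
from h import *; from station import r
import cv2
r.servo_line(down(-.09,-.115,.045),speed=.25); r.servo_line(down(-.03,-.115,.045),speed=.12)
f0=r.sense()["contact_force"]
x=-.03
while x<-.008:
    x+=.002; r.servo_line(down(x,-.115,.045),speed=.04); r.wait(.05)
    s=r.sense(); f=M.T@(s["contact_force"]-f0); e=(M.T@(s["tcp_pos"]-t))[0]
    print(round(x,3),round(e,4),np.round(f,1))
    if f[0]<-16: break
r.servo_line(down(-.09,-.115,.045),speed=.12); r.servo_line(down(-.12,-.115,.2),speed=.25)
print(r.sense()["clock"]); s=r.snapshot("scene"); a=s["frame"][180:280,340:460]
cv2.imwrite("pics/c10.png",cv2.resize(a,None,fx=5,fy=5,interpolation=cv2.INTER_CUBIC)[:,:,::-1])
```

```text
-0.028 -0.0283 [-0.8 -0.2  0.3]
-0.026 -0.026 [-1.   0.2 -0.2]
-0.024 -0.0239 [-0.3 -0.2 -0.2]
-0.022 -0.022 [-1.  -0.5 -0.3]
-0.02 -0.0199 [-1.1 -0.8  0.4]
-0.018 -0.0185 [-5.6  0.2  2.6]
-0.016 -0.0177 [-14.7   1.3   7.1]
-0.014 -0.0169 [-23.6   2.9  10.9]
40.9417
```

View pics/c10.png

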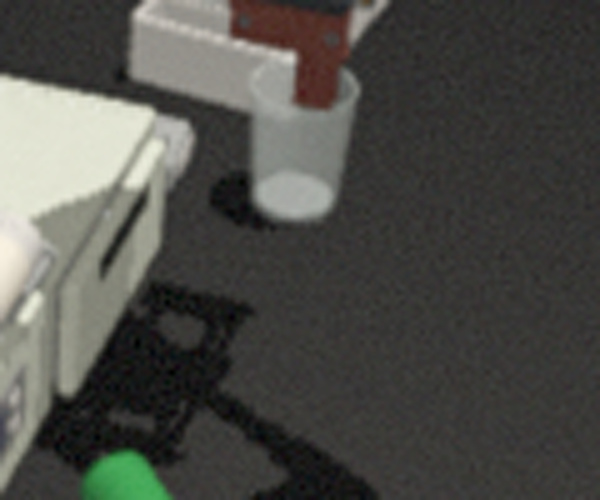

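The drawer met a hard stop at 24 N, well above the 5 N catch, so it is home. The panel sits flush against the unit.

```bash
python3 -c "
from station import r
r.wait(.3); print(r.hand_in())"
```

```text
the job is handed in; nothing more can be done
None
```

The job is handed in, with no verdict returned: the jammed canister lies in the quarantine drawer, the drawer is pushed fully home against its stop, and both queued canisters have rolled down to the chute stop.

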